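# Fold the closer's swing arm and set the drop plate overhanging the shelf end

## Robot

A 6-joint arm with a two-finger parallel gripper is mounted at the origin on the work surface. World frame = base frame: x ahead of the robot, y to its left, z up, the work surface at z = 0. Lengths are in m, angles in rad, forces in N, time in s.
With the tool pointing down it reaches from about 0.35 to 0.975 m from the base axis. Payload 4.9 kg.
Tool frame: the origin (TCP) lies on the centre line of the jaws, within the pads' length; the fingertips stand ctrl.nose_length ahead of it and the grasp point (between the pads) lies 2 mm behind it (ctrl.nose_length is the distance from the TCP to the fingertips, in m); z points along the fingers, y is the direction in which the jaws open and shut (so a half turn about z gives the same grasp; the last joint's range is limited). The gripper opens to 85 mm and grips with 20 to 120 N. Pads are 22 mm wide; open, the fingers measure 114 mm over their backs; the gripper's body (76 mm by 85 mm) begins 54 mm behind the grasp point. The pads swing forward as they close: fully open they stand 13 mm farther back than shut.
Start: joints at [-1.316, 0.053, 1.613, -0, 1.476, -0.119], TCP at [0.228, -0.582, 0.248] pointing down, gripper open.
Joint ranges: [-3.01, 3.01], [-1.01, 2.22], [0.06, 2.58], [-1.02, 4.17], [0.09, 2.62], [-3.14, 3.14]. Speed limits (rad/s): [2.57, 2.57, 3.14, 3.14, 3.14, 3.14].

## Interface

Orientations are given as a rotation vector (axis times angle).
In Python, from station import sensors, get_image, order, ctrl gives the robot as it stands.
- The arm moves only by the tool move_arm, never from a script. Its argument "increments" is a list of rows, each a list of 5 numbers: the shift along the tool's x, y, z in cm, then the turn about the tool's z in degrees, then the finger opening in cm, from 0 to 8.54. In form: [[dx, dy, dz, twist, gripper], ...]. A call has 1 to 5 rows; each row is the pose to reach, as a shift and turn from the pose commanded when the call began, along the tool's axes at that moment; what a row does not reach only later rows make up. A row lasts 1/8 s, in which the tool goes at most 62.5 mm and 10.7 degrees, less where a joint would pass 70% of its speed; a pose out of reach is approached as far as the arm can. A call with a gripper value outside its range is refused whole. The fingers move at their own pace and stop on an object; "newtons" is the grip in N (left out, the last holds). Time passes only in rows, so rows that repeat a pose let the fingers close. It gives the time, the measured TCP pose, the force and the opening at its end, in the units of the state.
- sensors.get_obs(): the state, without advancing time (a new reading comes with each control period).
- get_image(name): name is "side" or "top" or "wrist"; returns a dict with "image" (384x512x3 uint8, red, green, blue), "K" (3x3 intrinsics, pixels), "R" (3x3) and "t" (3): a world point X has camera coordinates R X + t. Camera axes: x right, y down, z forward; pixel columns grow to the right and rows downward; lengths in m; the calibration is good to about 2 mm. A picture is of the moment at which its call begins. There is no depth.
- order.finish_job(): hands the job in, once; it reports no verdict.
The state is a dict: "t": time; "q": joint angles; "dq": joint speeds; "effort": joint torques, N m; "tool_pos": TCP position; "tool_rot": TCP orientation; "contact_force": force on the tool from outside, world axes, zero at the start; "wrist_torque": the same for the moment, N m; "opening": finger opening in m.
Only numpy, scipy, OpenCV 4.12 (cv2) and the standard library are available. Lean on these libraries where they do the work, as an engineer would, in place of code of your own. Each camera call takes 0.05 s, during which the arm holds its last target.

## Task

Pushing with the fingertips and picking nothing up, first push the demo closer's swing arm out of the way until it is folded against the green wood block. Then slide the dark flat drop plate along the aluminium shelf to its yellow-trimmed end (on the robot's left) until it sticks out 40 mm past the edge, lying square, with its yellow line right over the edge. Leave everything else where it stands.

Things in the scene. Friction and masses are not known exactly. Their poses are not given: they have to be found in the camera images.
- shelf: Fixed ribbed-aluminium display shelf, 300 (x) by 500 (y) mm, its flat top 50 mm above its origin (centre of its footprint, on the table). Own +y points along its length to the yellow-trimmed end, on the robot's left; +x points away from the robot. It may be turned by up to 0.2 rad. The rib lines are only a surface pattern.
- closer_top (a point): Middle of the top of the grey door closer body fixed on the shelf, at (80, -6, 88) mm in the shelf's frame; the closer is 52 (x) by 193 (y) by 38 mm high above the shelf top.
- block_top (a point): Middle of the top of the green painted wood block fixed on the shelf, at (108, 175, 108) mm in the shelf's frame; the block is 36 (x) by 120 (y) by 58 mm high above the shelf top. The swing arm folds against its face toward the robot.
- shelf_edge (a point): Middle of the yellow-trimmed end edge of the shelf top, at (0, 250, 50) mm in the shelf's frame. Beyond it (shelf +y) there is nothing under the plate.
- swing_arm (a joint): Angle (rad) of the closer's dark swing arm about a vertical pin. 0: it points to the shelf's -x, straight across the plate's way; it grows clockwise seen from above, and at 1.57 (its stop) the arm points to shelf +y and lies against the green block. It starts between 0.05 and 0.5. The hinge is stiff by friction (about 0.15 N m) and stays where it is left.
- swing_pivot (a point): Axis of the swing arm, at mid-height of its bar, at (80, 70, 94) mm in the shelf's frame; a small cap above it reaches 13 mm above this point.
- swing_end (a point): Centre of the free end of the swing arm, 140 mm from swing_pivot, at mid-height of its bar. The bar is 18 mm wide, 10 mm thick, its underside 39 mm above the shelf top; at this end a round black foot, 18 mm across, reaches down to 3 mm above the shelf top and a steel cap rises 9 mm above this point. It can be pushed from the side.
- drop_plate: Loose dark steel drop plate, flat, 60 (x) by 160 (y) by 6 (z) mm, about 0.2 to 0.45 kg. Origin: centre of its underside; own +y points to the leading end, which goes over the shelf's edge. A yellow line crosses its top 40 mm from the leading end. Lies on the near half of the shelf, lengthwise, turned by up to 0.15 rad from the shelf's y.
- plate_end (a point): Middle of the top edge of the plate's leading end, 80 mm from its centre along its own +y, 6 mm above its underside.
- bracket: Bystander: silver closer bracket, 45 by 60 by 45 mm, standing loose on the shelf at the end away from the yellow trim, far side; origin centre of underside.
- pivot_hinge: Bystander: chrome pivot hinge, base 36 by 50 mm, 38 mm high, loose on the shelf beside the plate's way, along the edge nearest the robot; origin centre of underside.
- oil_can: Bystander: closed can, 50 mm across and 130 mm high, on the table to the left of the shelf (robot's left); origin centre of underside.
- screwdriver: Bystander: screwdriver about 200 mm long lying on the table to the robot's right of the shelf.

How it is judged:
On the way:
1. the swing arm is folded against the green block while the plate still lies wholly on the shelf (value of joint swing_arm above 1.47 rad and y of plate_end in the frame of shelf below 0.25 m), for 0.2 s.
At the end, for the whole second after the job is handed in: The swing arm is within 0.1 rad of its stop against the green block; the plate rests flat and still on the shelf, its leading end 40 mm (give or take 7 mm) past the yellow-trimmed edge, square to it within 0.12 rad, and not hanging over the shelf's long sides (value of joint swing_arm above 1.47 rad and y of plate_end in the frame of shelf between 0.283 and 0.297 m and angle between the y axis of drop_plate and the y axis of shelf, either way round below 0.12 rad and x of drop_plate in the frame of shelf between -0.115 and 0.06 m and z of drop_plate in the frame of shelf between 0.047 and 0.053 m and angle between drop_plate's own z axis and vertical below 0.04 rad and linear speed of drop_plate below 0.01 m/s); the robot touches nothing.
It fails at once if the plate is lifted more than 10 mm off the shelf, or falls from it (z of drop_plate in the frame of shelf above 0.06 m or z of drop_plate in the frame of shelf below 0.04 m).
It fails at once if the plate is tipped up (angle between drop_plate's own z axis and vertical above 0.2 rad).
It fails at once if a bystander on the shelf (bracket or pivot hinge) is moved more than 15 mm (distance of any of bracket, pivot_hinge from where it was at the start of the episode above 0.015 m).
It fails at once if the oil can or the screwdriver is moved more than 15 mm (distance of any of oil_can, screwdriver from where it was at the start of the episode above 0.015 m).
It also fails if it takes over 64 s, if anything falls off the work surface, if the arm or the gripper's body presses on something with over 40 N, if the wrist force passes 120 N, or if a joint passes its speed limit or range.

## Working session

There is one attempt and no reset: what is moved stays moved. The work goes in short steps, Python scripts to look and compute and a tool call to move; the robot and the scene stay as the last step left them, time stands still between calls to the robot, and variables do not carry over. Pictures are saved under pics/ and viewed, and the job is handed in when it is done.

Besides the shell and the picture viewer there is one more tool, called after ">>>" by a JSON object that holds its "name" and its "arguments", one argument or row to a line. move_arm: Moves the arm, as the interface text tells. Its arguments: {"type":"object","properties":{"increments":{"type":"array"},"newtons":{"type":"number"}},"required":["increments"]}

```bash
mkdir -p pics; ls
python3 - <<'E'
from station import sensors,get_image,ctrl
import cv2,numpy as np
o=sensors.get_obs();print(o, ctrl.nose_length)
for n in("top","side"):
    d=get_image(n);cv2.imwrite(f"pics/{n}0.png",d["image"][:,:,::-1]);np.savez(f"pics/{n}0.npz",**d)
    print(n,d["K"].tolist(),(-d["R"].T@d["t"]).round(3))
E
```

```text
pics
{'t': 0.0, 'q': array([-1.31602361e+00,  5.33591673e-02,  1.61426834e+00, -1.08113855e-05,
        1.47600750e+00, -1.19005866e-01]), 'dq': array([-0.000162  , -0.00038669, -0.00191061, -0.00017814,  0.00226095,
       -0.00064871]), 'effort': array([-1.97227644e-03, -3.93690920e+01, -3.70177567e+01, -2.26844750e-04,
        7.15666582e-03, -1.56258375e-05]), 'tool_pos': array([ 0.22805694, -0.58128342,  0.24707688]), 'tool_rot': array([-3.08488623e+00, -5.83341270e-01,  2.34325427e-04]), 'contact_force': array([-0.00449116,  0.00751419,  0.0646941 ]), 'wrist_torque': array([-0.00822739, -0.02367136,  0.01847965]), 'opening': 0.08598416666254861} 0.017
top [[355.76898561010586, 0.0, 254.54686784584686], [0.0, 355.76898561010586, 190.28849919901856], [0.0, 0.0, 1.0]] [0.4   0.009 1.428]
side [[367.50646572326826, 0.0, 252.61149853331634], [0.0, 367.50646572326826, 191.870967295807], [0.0, 0.0, 1.0]] [0.29  0.698 0.902]
```

View pics/top0.png

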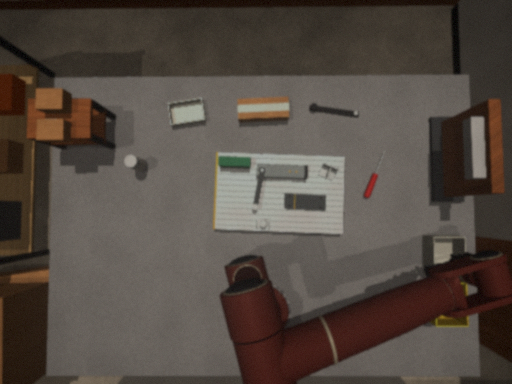

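View pics/side0.png

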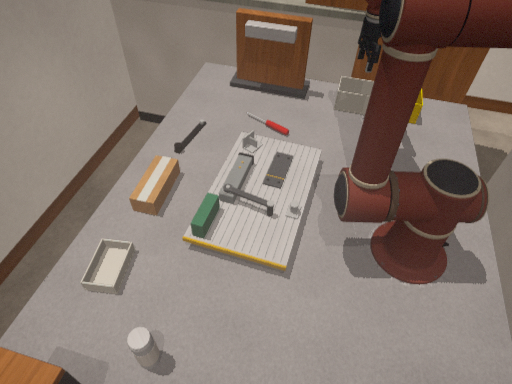

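Top view: the shelf runs from about (216,153) to (344,234). The arm is from (263,172) to (255,210), the plate is near (305,202) and the hinge near (262,225). I'll zoom in and measure.

```bash
cat > h.py <<'E'
import numpy as np,cv2
def load(n,tag): return dict(np.load(f"pics/{n}{tag}.npz"))
def ray(d,px,z):
    px=np.atleast_2d(np.float64(px)); v=np.linalg.inv(d["K"])@np.c_[px,np.ones(len(px))].T
    R,t=d["R"],d["t"]; c=-R.T@t; w=(R.T@v).T
    return c+w*((z-c[2])/w[:,2])[:,None]
def proj(d,X):
    c=d["R"]@np.atleast_2d(X).T+d["t"][:,None]; p=d["K"]@c; return (p[:2]/p[2]).T
E
python3 - <<'E'
from h import *
d=load("top","0");im=d["image"][:,:,::-1]
cv2.imwrite("pics/topz.png",cv2.resize(im[145:240,205:355],None,fx=5.3,fy=5.3,interpolation=cv2.INTER_CUBIC))
d2=load("side","0");i2=d2["image"][:,:,::-1]
cv2.imwrite("pics/sidez.png",cv2.resize(i2[120:270,180:335],None,fx=4,fy=4,interpolation=cv2.INTER_CUBIC))
g=im.astype(int)
m=((g.min(2)>150)).astype(np.uint8)
m[:145]=0;m[240:]=0;m[:,:205]=0;m[:,355:]=0
c,_=cv2.findContours(cv2.morphologyEx(m,cv2.MORPH_CLOSE,np.ones((9,9))),0,2)
c=max(c,key=cv2.contourArea);r=cv2.minAreaRect(c);b=cv2.boxPoints(r);print(r,b)
w=ray(d,b,.05);print(w)
E
```

```text
((279.5368347167969, 192.2377166748047), (124.93560791015625, 75.44104766845703), 2.0825655460357666) [[215.73953 227.66327]
 [218.48105 152.27206]
 [343.33414 156.81216]
 [340.59262 232.20337]]
[[ 0.33081421  0.17505351  0.05      ]
 [ 0.62399484  0.1649541   0.05      ]
 [ 0.603454   -0.32099193  0.05      ]
 [ 0.31188267 -0.30542402  0.05      ]]
```

View pics/topz.png

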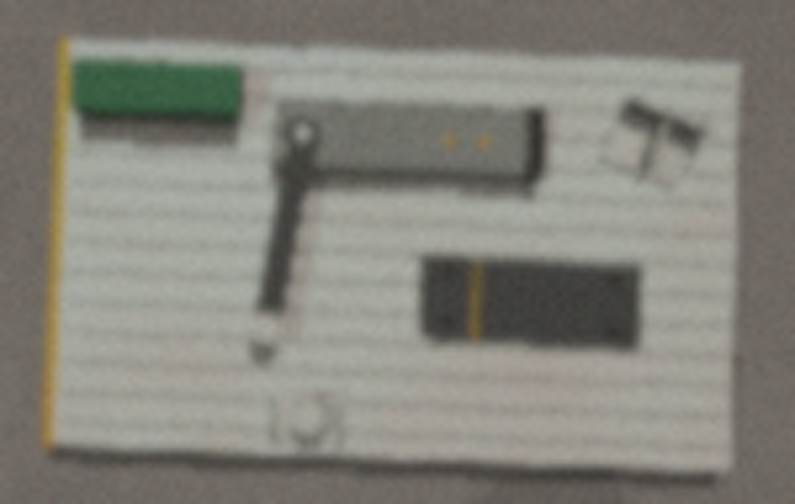

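View pics/sidez.png

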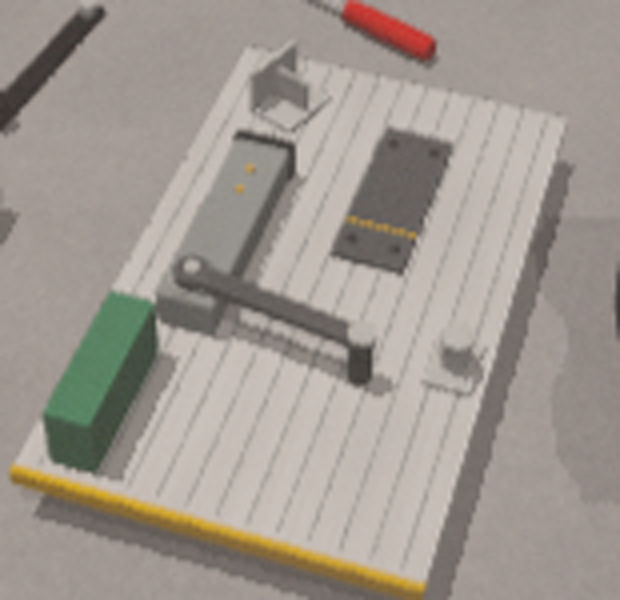

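```bash
cat > shelf.py <<'E'
from h import *
E
python3 - <<'E'
from h import *
d=load("top","0")
z2p=lambda p:(np.float64(p)+.5)/5.3-.5+[205,145]
c=ray(d,z2p([[60,38],[43,448],[732,472],[741,63]]),.05)
print(c.round(4)); print([np.linalg.norm(c[i]-c[(i+1)%4]).round(4) for i in range(4)])
yd=(c[0]+c[1]-c[2]-c[3])[:2]; xd=(c[0]+c[3]-c[1]-c[2])[:2]
print(np.arctan2(-yd[0],yd[1]),np.arctan2(xd[1],xd[0]),c.mean(0))
# side view edges
d2=load("side","0")
s=lambda p:(np.float64(p)+.5)/4-.5+[180,120]
c2=ray(d2,s([[14,467],[424,588],[566,120],[247,47]]),.05)
print(c2.round(4));print(c2.mean(0))
yd=(c2[0]+c2[1]-c2[2]-c2[3])[:2]; xd=(c2[0]+c2[3]-c2[1]-c2[2])[:2]
print(np.arctan2(-yd[0],yd[1]),np.arctan2(xd[1],xd[0]))
th=np.arctan2(-yd[0],yd[1]);
pl=ray(d,z2p([[421,258],[425,338],[638,348],[640,265]]),.056);print("plate",pl.round(4),pl.mean(0))
pl2=ray(d2,s([[332,252],[403,272],[452,143],[390,128]]),.056);print("plate2",pl2.round(4),pl2.mean(0))
print("line",ray(d,z2p([474,300]),.056),ray(d2,s([382,228]),.056))
print("piv",ray(d,z2p([302,132]),.107),ray(d2,s([191,265]),.107))
print("end",ray(d,z2p([266,328]),.103),ray(d2,s([362,331]),.103))
print("hinge",ray(d,z2p([305,418]),.088),ray(d2,s([460,335]),.088), "base",ray(d2,s([[425,381],[468,393],[487,350],[440,340]]),.055))
print("block",ray(d,z2p([[73,60],[242,68],[242,112],[73,108]]),.108).mean(0))
E
```

```text
[[ 0.6261  0.175   0.05  ]
 [ 0.3252  0.1868  0.05  ]
 [ 0.3063 -0.3134  0.05  ]
 [ 0.6047 -0.3252  0.05  ]]
[np.float64(0.301), np.float64(0.5006), np.float64(0.2986), np.float64(0.5006)]
-0.04020638932635768 -0.03920371597986835 [ 0.46558557 -0.06921148  0.05      ]
[[ 0.6244  0.1711  0.05  ]
 [ 0.3274  0.184   0.05  ]
 [ 0.308  -0.3089  0.05  ]
 [ 0.6046 -0.323   0.05  ]]
[ 0.46609473 -0.06919509  0.05      ]
-0.039852675638965815 -0.04561834442308814
plate [[ 0.4623 -0.0891  0.056 ]
 [ 0.4042 -0.0915  0.056 ]
 [ 0.3963 -0.2456  0.056 ]
 [ 0.4565 -0.248   0.056 ]] [ 0.42983608 -0.16853408  0.056     ]
plate2 [[ 0.4626 -0.0892  0.056 ]
 [ 0.4036 -0.0845  0.056 ]
 [ 0.3971 -0.2434  0.056 ]
 [ 0.4523 -0.2465  0.056 ]] [ 0.42888635 -0.16591401  0.056     ]
line [[ 0.43160128 -0.12727154  0.056     ]] [[ 0.43073099 -0.12682271  0.056     ]]
piv [[ 0.54907867 -0.00249797  0.107     ]] [[0.54858627 0.00132265 0.107     ]]
end [[0.41145191 0.0234063  0.103     ]] [[0.41259876 0.02368702 0.103     ]]
hinge [[ 0.34783877 -0.00379248  0.088     ]] [[ 0.34554898 -0.00587295  0.088     ]] base [[ 0.36374799  0.01676589  0.055     ]
 [ 0.33111269  0.01867801  0.055     ]
 [ 0.32538099 -0.02575498  0.055     ]
 [ 0.36132438 -0.02518847  0.055     ]]
block [0.58135344 0.09918535 0.108     ]
```

```bash
cat >> h.py <<'E'
from scipy.spatial.transform import Rotation as Ro
TH=-0.040; C=np.array([.4658,-.0692]); SX=np.array([np.cos(TH),np.sin(TH)]); SY=np.array([-np.sin(TH),np.cos(TH)])
def s2w(x,y): return C+x*SX+y*SY
def w2s(p): q=np.asarray(p)[...,:2]-C; return np.stack([q@SX,q@SY],-1)
def state():
    from station import sensors,ctrl
    o=sensors.get_obs(); return o,Ro.from_rotvec(o["tool_rot"]).as_matrix(),ctrl.nose_length
def inc(R,p,target,twist=0): return (R.T@(np.asarray(target)-p)*100).round(2)
E
python3 - <<'E'
from h import *
o,R,n=state();print(R.round(3)); p=o["tool_pos"]
yaw=np.arctan2(R[1,0],R[0,0]);print("toolx yaw",np.degrees(yaw))
P=s2w(.08,.07)
for a in (-.1,.1,.148): 
  e=-SX*np.cos(a)+SY*np.sin(a); nn=SX*np.sin(a)+SY*np.cos(a)
  print(a,P+.11*e-.035*nn, w2s(P+.11*e-.035*nn))
print(w2s([[.4333,-.0903],[.4264,-.2468],[.347,-.004],[.412,.0235]]))
E
```

```text
[[ 0.931  0.365 -0.   ]
 [ 0.365 -0.931  0.002]
 [ 0.    -0.002 -1.   ]]
toolx yaw 21.419927920659116
-0.1 [ 0.44083194 -0.0439882 ] [-0.02595629  0.02419318]
0.1 [ 0.43472749 -0.02176296] [-0.03294463  0.04615653]
0.148 [ 0.43393216 -0.01628004] [-0.03395859  0.05160325]
[[-0.03163023 -0.02238278]
 [-0.03226638 -0.17903352]
 [-0.12131228  0.06039711]
 [-0.05746398  0.09047442]]
```

Run:
```python
from h import *
o,R,n=state(); print(inc(R,o["tool_pos"],[*s2w(-.03,.03),.20]))
```

```text
[ 39.29 -42.94   4.81]
```

>>> {"name": "move_arm", "arguments": {
  "increments": [
    [4,-4.3,0,-10,0],
    [8,-8.6,1,-20,0],
    [12,-12.9,2,-30,0],
    [16,-17.2,3,-40,0],
    [20,-21.5,3,-50,0]
  ]
}}

```text
t: 0.72
tool_pos: [0.3357, -0.3062, 0.2167]
tool_rot: [-2.544, -1.839, -0.0]
contact_force: [1.2, -0.3, -0.1]
opening: 0.0003
```

```bash
cat > st.py <<'E'
from h import *
import sys
a=list(map(float,sys.argv[1:]))
o,R,n=state(); p=o["tool_pos"]
print("t",o["t"].__round__(2),"tcp",p.round(4),"shelf",w2s(p).round(4),"F",o["contact_force"].round(2),"open",round(o["opening"],4),"nose",n,"yaw",np.degrees(np.arctan2(R[1,0],R[0,0])).round(1),"tilt",R[:,2].round(3))
if len(a)>=3: print("inc",inc(R,p,[*s2w(a[0],a[1]),a[2]]),"twist to shelf y",(np.degrees(np.arctan2(R[1,0],R[0,0]))-90-np.degrees(TH)).round(1))
E
python3 st.py -.03 .03 .2
```

```text
t 0.72 tcp [ 0.3357 -0.3062  0.2167] shelf [-0.1205 -0.242 ] F [ 1.19 -0.35 -0.06] open 0.0003 nose 0.017 yaw 71.7 tilt [-0.001  0.002 -1.   ]
inc [28.64  1.21  1.71] twist to shelf y -16.0
```

>>> {"name": "move_arm", "arguments": {
  "increments": [
    [6,0.3,0.5,-8,0],
    [12,0.5,1,-16,0],
    [18,0.8,1.7,-16,0],
    [24,1,1.7,-16,0],
    [28.6,1.2,1.7,-16,0]
  ]
}}

```text
t: 1.35
tool_pos: [0.4384, -0.0391, 0.2009]
tool_rot: [-2.269, -2.172, 0.0]
contact_force: [-0.1, -0.2, 0.2]
opening: 0.0001
```

```bash
python3 st.py -.03 .03 .083
```

```text
t 1.35 tcp [ 0.4384 -0.0391  0.2009] shelf [-0.0285  0.029 ] F [-0.12 -0.22  0.21] open 0.0001 nose 0.017 yaw 87.5 tilt [-0.  0. -1.]
inc [ 0.09 -0.14 11.79] twist to shelf y -0.2
```

>>> {"name": "move_arm", "arguments": {
  "increments": [
    [0,0,5,0,0],
    [0,0,10,0,0],
    [0,0,11.8,0,0],
    [0,0,11.8,0,0]
  ]
}}

```text
t: 1.85
tool_pos: [0.4366, -0.0408, 0.0811]
tool_rot: [-2.268, -2.168, 0.004]
contact_force: [0.1, -0.4, 0.2]
opening: 0.0
```

```bash
python3 st.py
python3 - <<'E'
from h import *
from station import get_image
d=get_image("side");cv2.imwrite("pics/s1.png",cv2.resize(d["image"][100:290,150:400,::-1],None,fx=3,fy=3,interpolation=cv2.INTER_CUBIC))
E
```

```text
t 1.85 tcp [ 0.4366 -0.0408  0.0811] shelf [-0.0303  0.0272] F [ 0.11 -0.41  0.17] open 0.0 nose 0.017 yaw 87.4 tilt [-0.005  0.001 -1.   ]
```

View pics/s1.png

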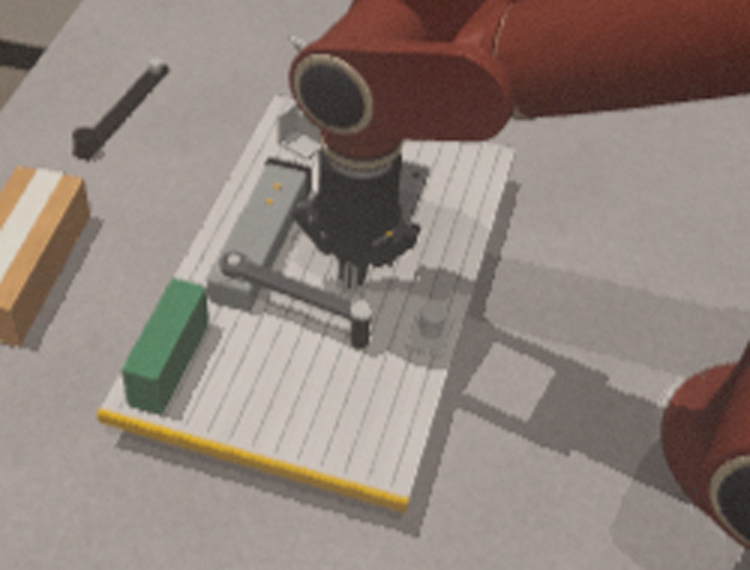

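Run:
```python
from h import *
o,R,n=state(); q0=w2s(o["tool_pos"])
for a in (.15,.3,.45,.6,.75,.9,1.05,1.2,1.35,1.45,1.52,1.57,1.6):
    e=np.array([-np.cos(a),np.sin(a)]);nn=np.array([np.sin(a),np.cos(a)])
    off=.009+.0145*np.sin(a)+.011*np.cos(a)
    q=np.array([.08,.07])+.11*e-off*nn
    print(a,q.round(4),"inc x,y",((q-q0)[::-1]*100).round(2))
```

```text
0.15 [-0.0321  0.0646] inc x,y [ 3.78 -0.31]
0.3 [-0.0321  0.0798] inc x,y [ 5.3  -0.32]
0.45 [-0.03    0.0951] inc x,y [ 6.83 -0.1 ]
0.6 [-0.0256  0.1104] inc x,y [8.36 0.34]
0.75 [-0.0188  0.1253] inc x,y [9.85 1.01]
0.9 [-0.0097  0.1393] inc x,y [11.24  1.93]
1.05 [0.0018 0.152 ] inc x,y [12.51  3.08]
1.2 [0.0154 0.1629] inc x,y [13.61  4.44]
1.35 [0.031  0.1717] inc x,y [14.49  5.99]
1.45 [0.0422 0.1762] inc x,y [14.94  7.12]
1.52 [0.0504 0.1786] inc x,y [15.18  7.94]
1.57 [0.0564 0.18  ] inc x,y [15.32  8.54]
1.6 [0.06   0.1806] inc x,y [15.38  8.9 ]
```

>>> {"name": "move_arm", "arguments": {
  "increments": [
    [2,-0.2,0,0,0],
    [3.8,-0.3,0,0,0],
    [5.3,-0.3,0,0,0],
    [6.8,-0.1,0,0,0],
    [8.4,0.3,0,0,0]
  ]
}}

```text
t: 2.52
tool_pos: [0.4457, 0.043, 0.0838]
tool_rot: [2.271, 2.17, 0.0]
contact_force: [-0.4, -2.9, 0.1]
opening: -0.0001
```

>>> {"name": "move_arm", "arguments": {
  "increments": [
    [1.5,0.7,0,0,0],
    [2.8,1.6,0,0,0],
    [4.1,2.8,0,0,0],
    [5.2,4.1,0,0,0],
    [6.1,5.7,0,0,0]
  ]
}}

```text
t: 3.15
tool_pos: [0.5049, 0.1018, 0.0825]
tool_rot: [-2.269, -2.17, 0.003]
contact_force: [-2.1, -2.0, -0.0]
opening: -0.0002
```

```bash
python3 st.py .0564 .18 .083
python3 - <<'E'
from h import *
from station import get_image
d=get_image("side");cv2.imwrite("pics/s2.png",cv2.resize(d["image"][100:290,150:400,::-1],None,fx=3,fy=3,interpolation=cv2.INTER_CUBIC))
E
```

```text
t 3.15 tcp [0.5049 0.1018 0.0825] shelf [0.0322 0.1725] F [-2.11 -2.04 -0.05] open -0.0002 nose 0.017 yaw 87.4 tilt [-0.002  0.    -1.   ]
inc [ 0.77  2.41 -0.05] twist to shelf y -0.3
```

View pics/s2.png

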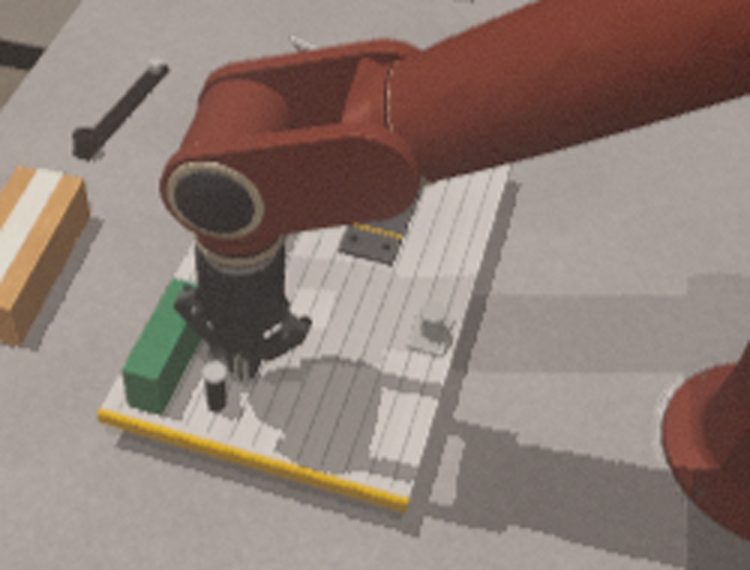

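>>> {"name": "move_arm", "arguments": {
  "increments": [
    [0,0,-0.9,0,0],
    [0.4,1.0,-0.9,0,0],
    [0.7,1.8,-0.9,0,0],
    [0.8,2.2,-0.9,0,0],
    [0.8,2.2,-0.9,0,0]
  ]
}}

```text
t: 3.82
tool_pos: [0.5276, 0.1079, 0.0923]
tool_rot: [2.271, 2.17, 0.001]
contact_force: [-0.6, -0.6, 1.1]
opening: 0.0001
```

```bash
python3 st.py .0564 .18 .083
```

```text
t 3.83 tcp [0.5276 0.1079 0.0923] shelf [0.0547 0.1794] F [-0.62 -0.62  1.07] open 0.0001 nose 0.017 yaw 87.4 tilt [ 0.001  0.    -1.   ]
inc [0.06 0.17 0.93] twist to shelf y -0.3
```

Push in 2 mm steps until the stop is felt.

>>> {"name": "move_arm", "arguments": {
  "increments": [
    [0,0.2,0,0,0],
    [0,0.4,0,0,0],
    [0,0.4,0,0,0]
  ]
}}

```text
t: 4.2
tool_pos: [0.5312, 0.1076, 0.0923]
tool_rot: [-2.271, -2.171, -0.0]
contact_force: [-0.5, 1.1, -0.7]
opening: 0.0001
```

>>> {"name": "move_arm", "arguments": {
  "increments": [
    [0,0.2,0,0,0],
    [0,0.2,0,0,0]
  ]
}}

```text
t: 4.45
tool_pos: [0.5319, 0.1076, 0.0922]
tool_rot: [-2.269, -2.169, 0.004]
contact_force: [-6.9, -0.2, 4.5]
opening: 0.0002
```

>>> {"name": "move_arm", "arguments": {
  "increments": [
    [0,0.2,0,0,0],
    [0,0.2,0,0,0],
    [0,0.2,0,0,0]
  ]
}}

```text
t: 4.82
tool_pos: [0.5321, 0.1076, 0.0921]
tool_rot: [-2.266, -2.167, 0.01]
contact_force: [-15.1, 0.6, 10.0]
opening: 0.0
```

>>> {"name": "move_arm", "arguments": {
  "increments": [
    [0,-2,0,0,0],
    [0,-5,0,0,0],
    [0,-7,-5,0,0],
    [-5,-7,-10,0,0],
    [-11,-7,-12,0,0]
  ]
}}

```text
t: 5.45
tool_pos: [0.4619, 0.0076, 0.213]
tool_rot: [2.263, 2.171, 0.006]
contact_force: [2.3, -0.4, -0.8]
opening: -0.0002
```

>>> {"name": "move_arm", "arguments": {
  "increments": [
    [-6,0,0,0,0],
    [-12,0,0,0,0],
    [-18,0,0,0,0],
    [-24,0,0,0,0],
    [-28,0,0,0,0]
  ]
}}

```text
t: 6.08
tool_pos: [0.4477, -0.2744, 0.2097]
tool_rot: [2.272, 2.167, -0.0]
contact_force: [0.7, 0.8, 0.5]
opening: 0.0001
```

```bash
python3 st.py -.0325 -.21 .12
python3 - <<'E'
from h import *
from station import get_image
d=get_image("side");np.savez("pics/side3.npz",**d);cv2.imwrite("pics/s3.png",cv2.resize(d["image"][100:290,150:400,::-1],None,fx=3,fy=3,interpolation=cv2.INTER_CUBIC))
d=get_image("top");np.savez("pics/top3.npz",**d);cv2.imwrite("pics/t3.png",cv2.resize(d["image"][145:240,205:355,::-1],None,fx=5.3,fy=5.3,interpolation=cv2.INTER_CUBIC))
E
```

```text
t 6.08 tcp [ 0.4477 -0.2744  0.2097] shelf [-0.0099 -0.2058] F [0.72 0.76 0.45] open 0.0001 nose 0.017 yaw 87.3 tilt [ 0.001 -0.002 -1.   ]
inc [-0.42 -2.27  8.97] twist to shelf y -0.4
```

View pics/s3.png

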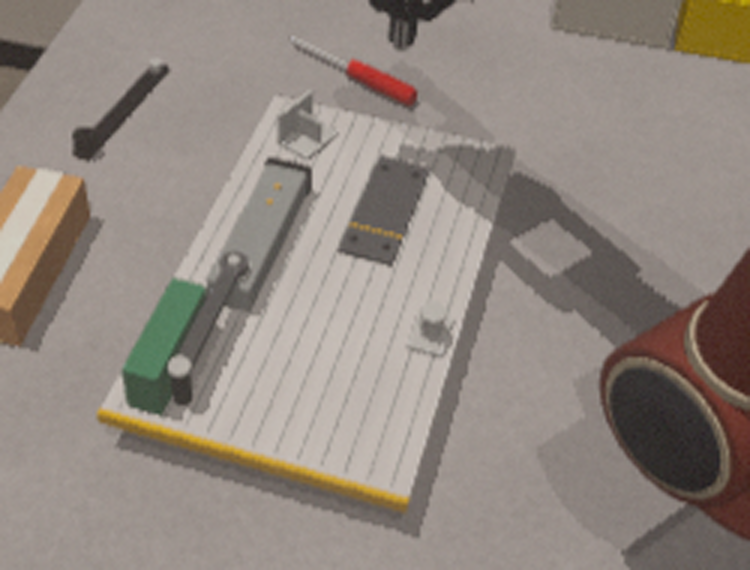

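View pics/t3.png

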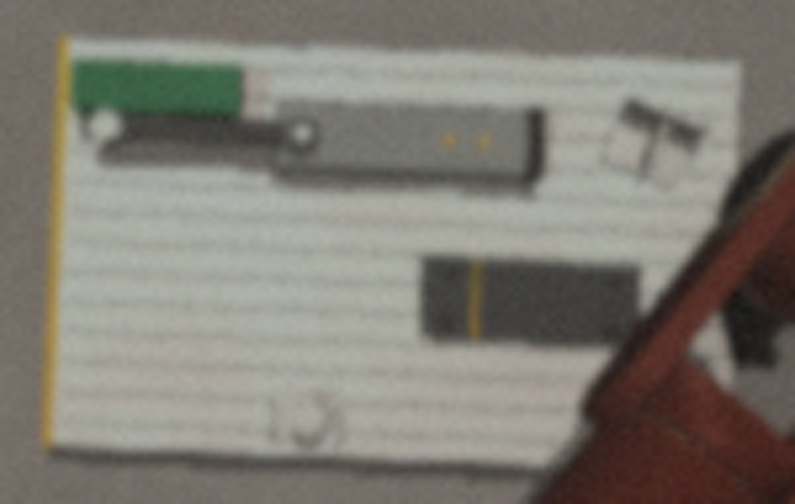

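>>> {"name": "move_arm", "arguments": {
  "increments": [
    [0,-2.2,3,-0.4,1.5],
    [0,-2.2,8,-0.4,1.5],
    [0,-2.2,12.2,-0.4,1.5],
    [0,-2.2,13.2,-0.4,1.5],
    [0,-2.2,13.2,-0.4,1.5]
  ]
}}

```text
t: 6.8
tool_pos: [0.4264, -0.2702, 0.0777]
tool_rot: [2.263, 2.179, 0.0]
contact_force: [-0.4, 0.1, -0.8]
opening: 0.0149
```

```bash
python3 st.py -.032 -.205 .068
python3 - <<'E'
from h import *
from station import get_image
d=get_image("side");cv2.imwrite("pics/s4.png",cv2.resize(d["image"][90:230,200:360,::-1],None,fx=4,fy=4,interpolation=cv2.INTER_CUBIC))
E
```

```text
t 6.8 tcp [ 0.4264 -0.2702  0.0777] shelf [-0.0313 -0.2024] F [-0.39  0.09 -0.79] open 0.0149 nose 0.017 yaw 87.8 tilt [ 0. -0. -1.]
inc [-0.26 -0.07  0.97] twist to shelf y 0.1
```

View pics/s4.png

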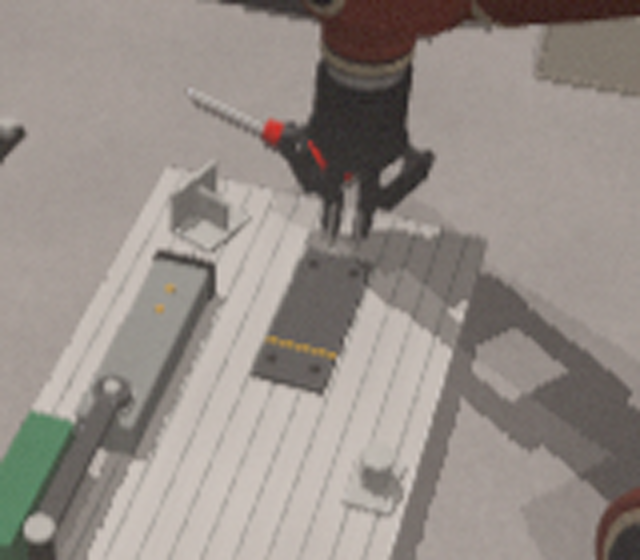

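Tips stand just behind the plate's trailing edge. Next, a guarded descent to feel the shelf.

>>> {"name": "move_arm", "arguments": {
  "increments": [
    [0,0,0.5,0,1.5],
    [0,0,0.7,0,1.5],
    [0,0,0.7,0,1.5]
  ]
}}

```text
t: 7.22
tool_pos: [0.4262, -0.2706, 0.0707]
tool_rot: [2.263, 2.178, 0.0]
contact_force: [-0.1, 0.5, -0.4]
opening: 0.0151
```

>>> {"name": "move_arm", "arguments": {
  "increments": [
    [0,0,0.1,0,1.5],
    [0,0,0.2,0,1.5],
    [0,0,0.2,0,1.5]
  ]
}}

```text
t: 7.6
tool_pos: [0.426, -0.2704, 0.0682]
tool_rot: [-2.263, -2.179, 0.0]
contact_force: [0.9, 0.5, 0.3]
opening: 0.0151
```

>>> {"name": "move_arm", "arguments": {
  "increments": [
    [0,0,0.1,0,1.5],
    [0,0,0.1,0,1.5]
  ]
}}

```text
t: 7.85
tool_pos: [0.4261, -0.2705, 0.0673]
tool_rot: [2.263, 2.179, 0.0]
contact_force: [-0.3, -0.1, 0.4]
opening: 0.0153
```

>>> {"name": "move_arm", "arguments": {
  "increments": [
    [0,0,0.1,0,1.5],
    [0,0,0.1,0,1.5]
  ]
}}

```text
t: 8.1
tool_pos: [0.4262, -0.2705, 0.0673]
tool_rot: [-2.263, -2.179, 0.0]
contact_force: [-2.7, 1.7, 6.8]
opening: 0.0148
```

>>> {"name": "move_arm", "arguments": {
  "increments": [
    [0,0,-0.3,0,1.5],
    [0.5,0,-0.3,0,1.5],
    [1.0,0,-0.3,0,1.5],
    [1.5,0,-0.3,0,1.5],
    [2.0,0,-0.3,0,1.5]
  ]
}}

```text
t: 8.72
tool_pos: [0.4268, -0.2501, 0.0691]
tool_rot: [-2.263, -2.179, 0.0]
contact_force: [-0.1, -0.7, 0.3]
opening: 0.0148
```

>>> {"name": "move_arm", "arguments": {
  "increments": [
    [0.5,0,0,0,1.5],
    [1,0,0,0,1.5],
    [2,0,0,0,1.5],
    [3,0,0,0,1.5],
    [3,0,0,0,1.5]
  ]
}}

```text
t: 9.35
tool_pos: [0.4279, -0.2194, 0.0692]
tool_rot: [-2.262, -2.18, -0.001]
contact_force: [0.1, 0.3, 0.1]
opening: 0.0152
```

```bash
python3 st.py -.032 .119 .069
python3 - <<'E'
from h import *
from station import get_image
d=get_image("side");cv2.imwrite("pics/s5.png",cv2.resize(d["image"][100:250,180:350,::-1],None,fx=4,fy=4,interpolation=cv2.INTER_CUBIC))
E
```

```text
t 9.35 tcp [ 0.4279 -0.2194  0.0692] shelf [-0.0318 -0.1516] F [0.1  0.29 0.15] open 0.0152 nose 0.017 yaw 87.9 tilt [-0.     0.001 -1.   ]
inc [27.06  0.07  0.04] twist to shelf y 0.2
```

View pics/s5.png

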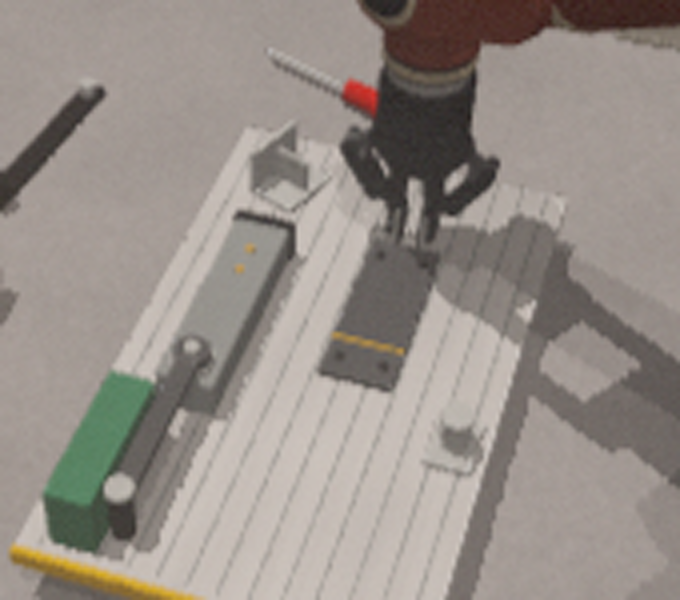

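>>> {"name": "move_arm", "arguments": {
  "increments": [
    [1,0,0,0,1.5],
    [2.5,0,0,0,1.5],
    [4,0,0,0,1.5],
    [5.5,0,0,0,1.5],
    [7,0,0,0,1.5]
  ]
}}

```text
t: 10.02
tool_pos: [0.4308, -0.1495, 0.0695]
tool_rot: [2.263, 2.179, 0.0]
contact_force: [-0.5, -1.8, 0.8]
opening: 0.0151
```

>>> {"name": "move_arm", "arguments": {
  "increments": [
    [1.5,0,0,0,1.5],
    [3,0,0,0,1.5],
    [4.5,0,0,0,1.5],
    [6,0,0,0,1.5],
    [7,0,0,0,1.5]
  ]
}}

```text
t: 10.65
tool_pos: [0.4332, -0.0795, 0.0692]
tool_rot: [-2.262, -2.179, 0.0]
contact_force: [0.2, -1.8, 1.0]
opening: 0.0152
```

>>> {"name": "move_arm", "arguments": {
  "increments": [
    [1.5,0,0,0,1.5],
    [3,0,0,0,1.5],
    [4.5,0,0,0,1.5],
    [5.5,0,0,0,1.5],
    [6,0,0,0,1.5]
  ]
}}

```text
t: 11.28
tool_pos: [0.4355, -0.0199, 0.0692]
tool_rot: [-2.262, -2.179, 0.0]
contact_force: [-0.9, -1.3, 1.0]
opening: 0.0153
```

```bash
python3 st.py -.032 .119 .069
python3 - <<'E'
from h import *
from station import get_image
d=get_image("side");cv2.imwrite("pics/s6.png",cv2.resize(d["image"][140:290,170:340,::-1],None,fx=4,fy=4,interpolation=cv2.INTER_CUBIC))
d=get_image("top");cv2.imwrite("pics/t6.png",cv2.resize(d["image"][145:240,205:355,::-1],None,fx=5.3,fy=5.3,interpolation=cv2.INTER_CUBIC))
E
```

```text
t 11.28 tcp [ 0.4355 -0.0199  0.0692] shelf [-0.0323  0.0481] F [-0.87 -1.33  1.  ] open 0.0153 nose 0.017 yaw 87.9 tilt [-0.  0. -1.]
inc [7.09 0.05 0.02] twist to shelf y 0.2
```

View pics/s6.png

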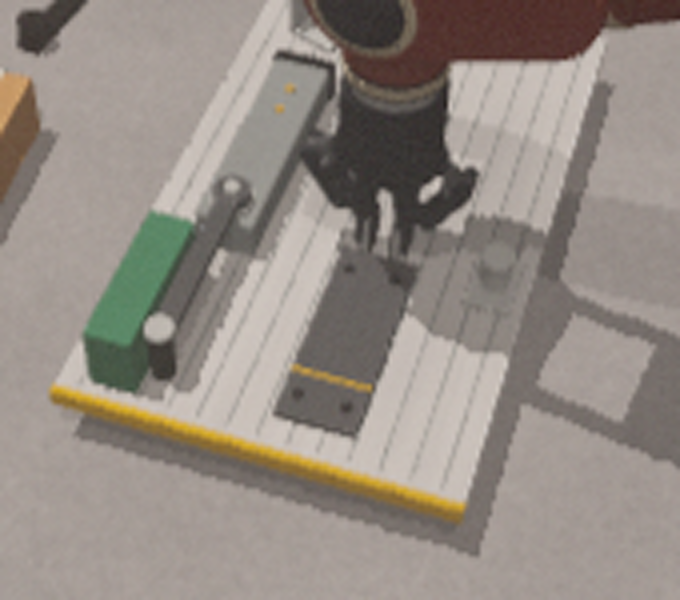

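View pics/t6.png

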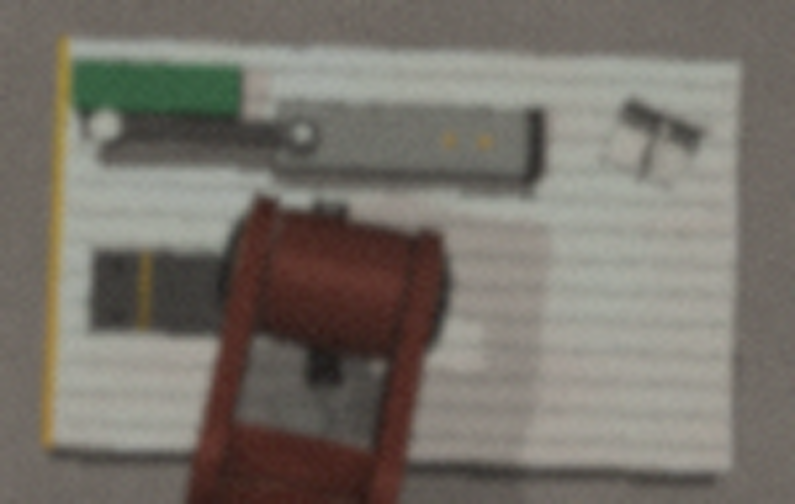

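```bash
cat > meas.py <<'E'
from h import *
from station import get_image
import sys
tag=sys.argv[1]
for n,r in (("top",(0,0)),("side",(0,0))):
    d=get_image(n); im=d["image"]; np.savez(f"pics/{n}{tag}.npz",**d)
    hsv=cv2.cvtColor(im,cv2.COLOR_RGB2HSV).astype(int)
    m=((hsv[...,0]>14)&(hsv[...,0]<34)&(hsv[...,1]>95)&(hsv[...,2]>70))
    ys,xs=np.nonzero(m)
    w=ray(d,np.c_[xs,ys],.056); s=w2s(w)
    k=(s[:,0]>-.075)&(s[:,0]<.02)&(s[:,1]>.05)&(s[:,1]<.28)
    for lo,hi in ((.08,.238),(.238,.28)):
        kk=k&(s[:,1]>lo)&(s[:,1]<hi)
        if kk.sum()>5:
            f=np.polyfit(s[kk,0],s[kk,1],1)
            print(n,(lo,hi),kk.sum(),"mean",s[kk].mean(0).round(4),"slope",f[0].round(3))
    # dark plate
    m=((hsv[...,2]<95)).astype(np.uint8); ys,xs=np.nonzero(m); s=w2s(ray(d,np.c_[xs,ys],.056))
    k=(s[:,0]>-.08)&(s[:,0]<.02)&(s[:,1]>.1)&(s[:,1]<.32)
    # lead edge by columns across plate x
    for x0 in (-.05,-.03,-.015):
        kk=k&(abs(s[:,0]-x0)<.006)
        if kk.any(): print(n,"lead y at x",x0,np.sort(s[kk,1])[-4:].round(4))
    kk=k&(s[:,1]>.2); 
    if kk.any(): print(n,"x range",np.percentile(s[kk,0],[1,99]).round(4))
E
python3 meas.py 6
```

```text
top (0.08, 0.238) 25 mean [-0.0334  0.1807] slope -0.043
top (0.238, 0.28) 47 mean [-0.0275  0.2476] slope 0.034
top lead y at x -0.05 [0.2141 0.2176 0.2178 0.2179]
top lead y at x -0.03 [0.211  0.2145 0.2147 0.2149]
top lead y at x -0.015 [0.2116 0.2152 0.2153 0.2155]
top x range [-0.0602 -0.0082]
side (0.08, 0.238) 38 mean [-0.0337  0.1811] slope 0.005
side (0.238, 0.28) 170 mean [-0.0283  0.2558] slope 0.001
side lead y at x -0.05 [0.2032 0.2055 0.2206 0.2215]
side lead y at x -0.03 [0.2206 0.2215]
side lead y at x -0.015 [0.2045 0.2202 0.2211 0.2228]
side x range [-0.0646 -0.0122]
```

>>> {"name": "move_arm", "arguments": {
  "increments": [
    [1.3,0,0,0,1.5],
    [2.6,0,0,0,1.5],
    [3.9,0,0,0,1.5],
    [4.9,0,0,0,1.5],
    [5.3,0,0,0,1.5]
  ]
}}

```text
t: 12.1
tool_pos: [0.4376, 0.0331, 0.0693]
tool_rot: [2.262, 2.18, -0.0]
contact_force: [0.6, -1.5, -0.3]
opening: 0.0148
```

>>> {"name": "move_arm", "arguments": {
  "increments": [
    [0.3,0,0,0,1.5],
    [0.5,0,0,0,1.5],
    [0.5,0,0,0,1.5]
  ]
}}

```text
t: 12.48
tool_pos: [0.4378, 0.0375, 0.0693]
tool_rot: [-2.263, -2.178, -0.001]
contact_force: [0.6, 0.5, -0.3]
opening: 0.0148
```

```bash
python3 st.py; python3 meas.py 7;  python3 - <<'E'
from h import *
d=load("side","7");cv2.imwrite("pics/s7.png",cv2.resize(d["image"][200:290,170:310,::-1],None,fx=5.5,fy=5.5,interpolation=cv2.INTER_CUBIC))
d=load("top","7");cv2.imwrite("pics/t7.png",cv2.resize(d["image"][145:240,195:275,::-1],None,fx=6,fy=6,interpolation=cv2.INTER_CUBIC))
E
```

```text
t 12.47 tcp [0.4378 0.0375 0.0693] shelf [-0.0322  0.1055] F [ 0.58  0.5  -0.28] open 0.0148 nose 0.017 yaw 87.8 tilt [ 0.     0.001 -1.   ]
top (0.08, 0.238) 17 mean [-0.0385  0.2355] slope -0.025
top (0.238, 0.28) 34 mean [-0.0242  0.2447] slope 0.018
top lead y at x -0.05 [0.272  0.2755 0.2757 0.2759]
top lead y at x -0.03 [0.2728 0.2764 0.2765 0.2767]
top lead y at x -0.015 [0.2735 0.277  0.2772 0.2774]
top x range [-0.0772 -0.004 ]
side (0.08, 0.238) 21 mean [-0.0338  0.2364] slope 0.003
side (0.238, 0.28) 84 mean [-0.0219  0.2513] slope 0.059
side lead y at x -0.05 [0.2791 0.28   0.2808 0.2811]
side lead y at x -0.03 [0.2782 0.2793 0.2802 0.2813]
side lead y at x -0.015 [0.2779 0.2796 0.2799 0.2807]
side x range [-0.0644 -0.0074]
```

View pics/s7.png

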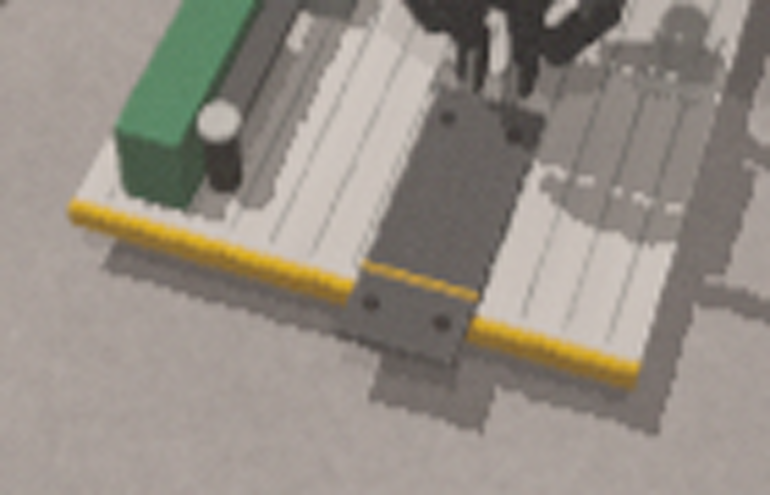

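View pics/t7.png

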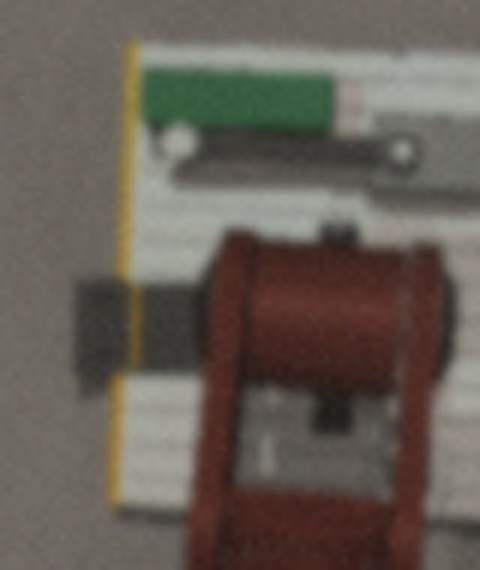

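>>> {"name": "move_arm", "arguments": {
  "increments": [
    [0.4,0,0,0,1.5],
    [0.8,0,0,0,1.5],
    [1.1,0,0,0,1.5],
    [1.2,0,0,0,1.5],
    [1.2,0,0,0,1.5]
  ]
}}

```text
t: 13.2
tool_pos: [0.4383, 0.0496, 0.0693]
tool_rot: [-2.263, -2.179, -0.0]
contact_force: [-0.7, -0.6, -0.1]
opening: 0.015
```

```bash
python3 st.py; python3 meas.py 8;  python3 - <<'E'
from h import *
d=load("side","8");cv2.imwrite("pics/s8.png",cv2.resize(d["image"][200:290,170:310,::-1],None,fx=5.5,fy=5.5,interpolation=cv2.INTER_CUBIC))
d=load("top","8");cv2.imwrite("pics/t8.png",cv2.resize(d["image"][180:235,195:260,::-1],None,fx=10,fy=10,interpolation=cv2.INTER_CUBIC))
E
```

```text
t 13.2 tcp [0.4383 0.0496 0.0693] shelf [-0.0322  0.1176] F [-0.67 -0.6  -0.11] open 0.015 nose 0.017 yaw 87.8 tilt [ 0.  0. -1.]
top (0.238, 0.28) 52 mean [-0.0291  0.2491] slope -0.012
top lead y at x -0.05 [0.2873 0.2875 0.291  0.2912]
top lead y at x -0.03 [0.288  0.2881 0.2883 0.2885]
top lead y at x -0.015 [0.2851 0.2886 0.2888 0.289 ]
top x range [-0.0775  0.0059]
side (0.238, 0.28) 106 mean [-0.0243  0.2534] slope 0.03
side lead y at x -0.05 [0.2912 0.2921 0.2929 0.2938]
side lead y at x -0.03 [0.1344 0.2895 0.2904 0.2915]
side lead y at x -0.015 [0.2741 0.275  0.2901 0.2909]
side x range [-0.0647 -0.0121]
```

View pics/s8.png

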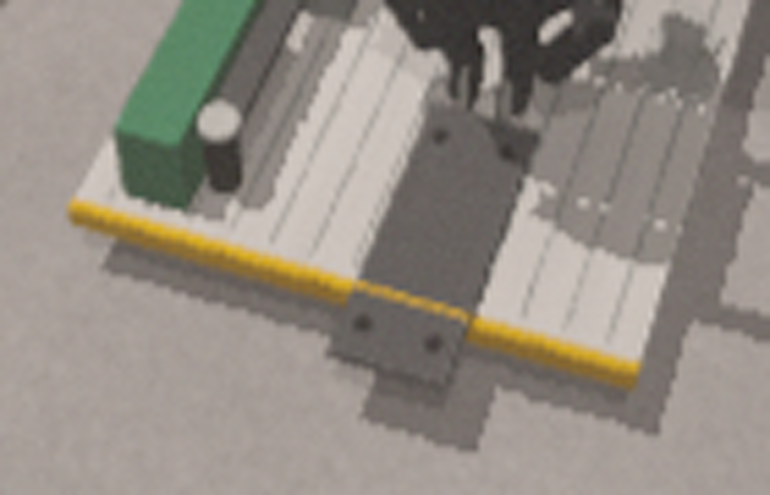

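View pics/t8.png

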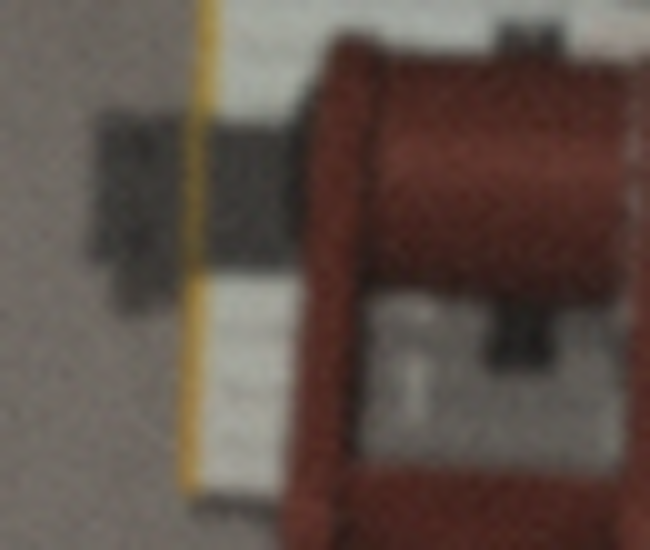

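The yellow line lies over the edge in both views: about (197,190) in the top crop, and level with the trim in the side crop. The plate is square. Backing off before the last check.

>>> {"name": "move_arm", "arguments": {
  "increments": [
    [-1,0,0,0,1.5],
    [-2.5,0,0,0,1.5],
    [-2.5,0,-5,0,1.5],
    [-2.5,0,-10,0,1.5],
    [-7,0,-13,0,1.5]
  ]
}}

```text
t: 13.92
tool_pos: [0.4365, -0.0208, 0.2024]
tool_rot: [2.257, 2.181, 0.004]
contact_force: [0.6, -0.8, -0.8]
opening: 0.0149
```

>>> {"name": "move_arm", "arguments": {
  "increments": [
    [-6,0,0,0,1.5],
    [-12,0,0,0,1.5],
    [-18,0,0,0,1.5],
    [-24,0,0,0,1.5],
    [-24,0,0,0,1.5]
  ]
}}

```text
t: 14.55
tool_pos: [0.4252, -0.2647, 0.1994]
tool_rot: [2.27, 2.171, -0.001]
contact_force: [0.5, -0.7, -0.4]
opening: 0.0149
```

```bash
python3 st.py; python3 meas.py 9;  python3 - <<'E'
from h import *
d=load("side","9");cv2.imwrite("pics/s9.png",cv2.resize(d["image"][120:290,170:340,::-1],None,fx=3.5,fy=3.5,interpolation=cv2.INTER_CUBIC))
d=load("top","9");cv2.imwrite("pics/t9.png",cv2.resize(d["image"][145:240,195:345,::-1],None,fx=5.3,fy=5.3,interpolation=cv2.INTER_CUBIC))
E
```

```text
t 14.55 tcp [ 0.4252 -0.2647  0.1994] shelf [-0.0328 -0.197 ] F [ 0.53 -0.66 -0.37] open 0.0149 nose 0.017 yaw 87.4 tilt [-0.    -0.001 -1.   ]
top (0.238, 0.28) 44 mean [-0.0283  0.2491] slope -0.0
top lead y at x -0.05 [0.2871 0.2873 0.2875 0.291 ]
top lead y at x -0.03 [0.288  0.2881 0.2883 0.2885]
top lead y at x -0.015 [0.2851 0.2886 0.2888 0.289 ]
top x range [-0.0774 -0.0042]
side (0.238, 0.28) 106 mean [-0.0236  0.2533] slope 0.026
side lead y at x -0.05 [0.2949 0.2957 0.2976 0.2985]
side lead y at x -0.03 [0.2912 0.2915 0.2924 0.2943]
side lead y at x -0.015 [0.2898 0.2901 0.2909 0.2918]
side x range [-0.0661  0.01  ]
```

View pics/s9.png

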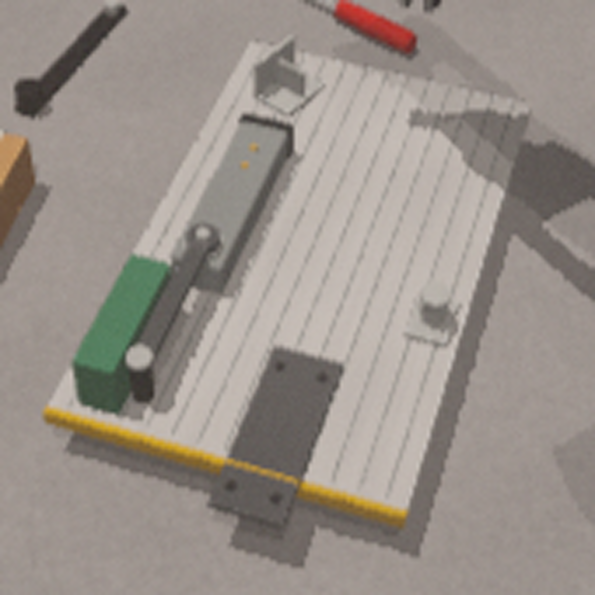

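View pics/t9.png

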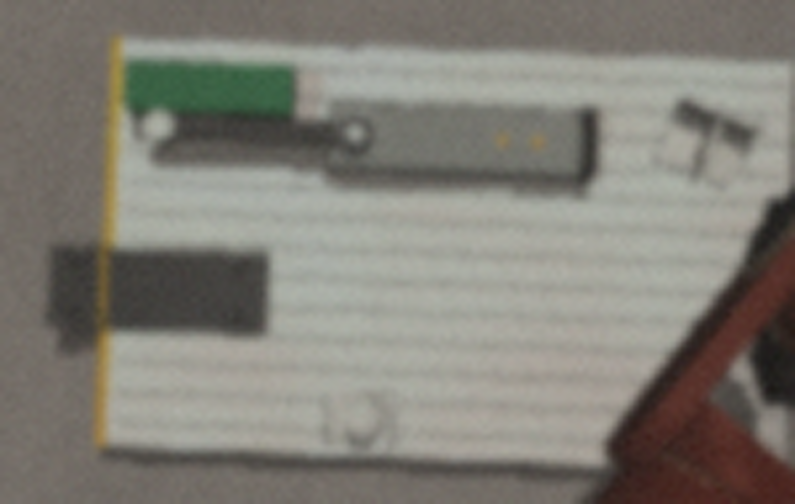

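Run:
```python
from h import *
d=load("top","9");f=lambda p:(np.float64(p)+.5)/5.3-.5+[195,145]
print("top",w2s(ray(d,f([[268,254],[266,333],[50,247],[47,325]]),.056)).round(4))
d=load("side","9");f=lambda p:(np.float64(p)+.5)/3.5-.5+[170,120]
print("side",w2s(ray(d,f([[275,347],[343,365],[210,505],[285,524]]),.056)).round(4))
```

```text
top [[-0.0051  0.13  ]
 [-0.0626  0.1293]
 [-0.0057  0.2892]
 [-0.0626  0.2889]]
side [[-0.0053  0.1325]
 [-0.0642  0.132 ]
 [-0.0069  0.2908]
 [-0.0654  0.288 ]]
```

Both views put the leading end at 0.288–0.291 m and the trailing end at 0.129–0.133 m, with the plate square. That fits, so I'm handing the job in.

```bash
python3 -c "
from station import order
print(order.finish_job())"
```

```text
the job is handed in; nothing more can be done
None
```

I handed the job in at about 14.6 s of robot time. No verdict was reported, so these are my own last checks.

- **Swing arm:** I pushed it with closed fingertips until it met its stop, with the push force rising to about 15 N. In both views it then lay along the green block, parallel to the shelf, while the plate was still wholly on the shelf.
- **Plate:** I pushed it from its trailing end with the fingertips about 2 mm above the shelf. From its corners, the leading end is 38 to 41 mm past the edge in both views. The yellow line lies over the edge, and the plate is square to within about 0.05 rad and flat.
- **Everything else:** By eye, the bracket and the hinge had not moved in the pictures. I did not measure the oil can or the screwdriver at the end, but the robot never went near either. The gripper is well clear of the shelf.

**Disagreement:** The automatic dark-pixel check in the side view read the leading end up to 5 to 8 mm farther out on the near side. I put this down to the plate's shadow and front face. The corner readings, the top view and the fingertip position all agreed with each other, so I went by those.

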